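# Let the weighted head of a rack glue press down onto a glued-up bowl blank

## Robot

A 6-joint arm with a two-finger parallel gripper is mounted at the origin on the work surface. World frame = base frame: x ahead of the robot, y to its left, z up, the work surface at z = 0. Lengths are in m, angles in rad, forces in N, time in s.
With the tool pointing down it reaches from about 0.275 to 0.75 m from the base axis. Payload 10.2 kg.
Tool frame: the origin (TCP) lies at the very end of the fingers, on their centre line; the grasp point (between the pads) lies 19 mm behind it; z points along the fingers, y is the line along which they close (so a half turn about z gives the same grasp; the last joint's range is limited). The gripper opens to 85 mm and grips with 20 to 120 N. Pads are 22 mm wide; open, the fingers measure 114 mm over their backs; the gripper's body (76 mm by 85 mm) begins 54 mm behind the grasp point. The pads swing forward as they close: fully open they stand 13 mm farther back than shut.
Start: joints at [1.055, 0.313, 1.498, -0, 1.331, -0.223], TCP at [0.152, 0.503, 0.231] pointing down, gripper open.
Joint ranges: [-2.94, 2.94], [-0.97, 2.17], [0.19, 2.56], [-1.23, 4.37], [0.02, 3.11], [-2.88, 2.88]. Speed limits (rad/s): [2.39, 2.39, 3.01, 3.14, 3.14, 3.14].

## Interface

Orientations are given as [roll, pitch, yaw] about the fixed x, y, z axes, in that order (R = Rz(yaw) Ry(pitch) Rx(roll)).
In Python, from rig import monitor, snapshot, ticket gives the robot as it stands.
- The arm moves only by the shell command python3 -m pendant 'ROWS'. ROWS is text: rows parted by semicolons, each of 7 numbers parted by spaces: the turn, a rotation vector about the tool's x, y, z in rad, then the shift along the tool's x, y, z in cm, then the closure, from -1 (fully open) to 1 (shut), so that 0 is half open. In form: rx ry rz dx dy dz claw; .... A call has 1 to 10 rows; each row is the pose to reach, as a shift and turn from the pose commanded when the call began, along the tool's axes at that moment; what a row does not reach only later rows make up. A row lasts 1/8 s, in which the tool goes at most 62.5 mm and 10.7 degrees, less where a joint would pass 70% of its speed; a pose out of reach is approached as far as the arm can. A call with a gripper value outside its range is refused whole. The fingers move at their own pace and stop on an object; the grip force is fixed at half the most. Time passes only in rows, so rows that repeat a pose let the fingers close. It gives the time, the measured TCP pose, the force, the opening and the grip force at its end, in the units of the state.
- monitor.get_state(): the state, without advancing time (a new reading comes with each control period).
- snapshot(name): name is "side" or "top"; returns a dict with "frame" (384x512x3 uint8, blue, green, red), "camera_matrix" (3x3 intrinsics, pixels), "R" (3x3) and "t" (3): a world point X has camera coordinates R X + t. Camera axes: x right, y down, z forward; pixel columns grow to the right and rows downward; lengths in m; the calibration is good to about 2 mm. A picture is of the moment at which its call begins. There is no depth.
- ticket.hand_in(): hands the job in; it is judged then, once.
The state is a dict: "time": time; "joint_pos": joint angles; "joint_vel": joint speeds; "tau": joint torques, N m; "tcp_pos": TCP position; "tcp_rot": TCP orientation; "contact_force": force on the tool from outside, world axes, zero at the start; "ft_torque": the same for the moment, N m; "width": finger opening in m; "grasp_force": force on a finger pad.
Only numpy, scipy, OpenCV 4.12 (cv2) and the standard library are available. Lean on these libraries where they do the work, as an engineer would, in place of code of your own. Each camera call takes 0.05 s, during which the arm holds its last target. There are 200 camera calls.

## Task

The weighted head of the green glue press hangs on its ratchet above a freshly glued bowl blank. Throw the red release lever over, wind the crank back up a touch so that the pawl springs out of the ratchet wheel, then keep hold of the crank and let the head down slowly against its weight until its weight rests on the blank, without letting it run or bump. Only then let go, with the lever left thrown over so that the weight goes on pressing, and leave everything else where it is.

Things in the scene. Friction and masses are not known exactly. Their poses are not given: they have to be found in the camera images.
- press: Green bench glue press, bolted down; crosshead top 235 mm high. Origin on the table under the crank shaft, in the plane of the crank arm. Own z up, own x level, away from the robot at yaw 0, own y along the shaft, from frame to crank (foot: own y -28 to -262, own x -75 to 140 mm). Shaft 205 mm up. Ratchet wheel, pawl and lever lie at own y = -27 mm.
- crank_center (a point): Point on the crank shaft's axis, 205 mm above the table, level with the middle of the crank's grip, which circles about it (radius 85 mm) in a plane square to the press's own y. A toothed pinion on the shaft moves the head up and down.
- crank_grip: The crank's round wooden grip, 26 mm thick, 96 mm long, lying level along press y, turning freely on its pin. Origin in its middle, 65 mm out (press +y) from the crank arm (bar 20 x 8 mm). Nothing else within 55 mm of it along y. Starts on the robot's side of the shaft, about level to 45 degrees above it; goes up, over the top and away from the robot as the head goes down.
- crank (a joint): Crank angle, rad, about 0 at the start; grows as the head goes down, 22 mm of head travel per rad; negative = wound up (to -0.6). The head's weight pulls it towards + with 3 to 8 N at the grip, along its circle, until it rests on the blank; with the pawl out only the hand on the grip holds it, there is no brake. Landing comes at 1.2 to 2.6 rad, as the bed stands high or low and the blank is thick or thin.
- lever (a joint): Release lever, rad: 0 = hold (start), leaning 0.5 from upright to press -x; 1.0 = release, leaning to +x. Stays as left. Moves the pawl only through a spring: while the weight hangs on the pawl it stays in its tooth, lever thrown or not; it springs out once the crank is wound up some 0.03 to 0.06 rad (0.1 to 0.2 with slack). At 0 the crank can only wind up.
- lever_knob (a point): Centre of the lever's red ball knob, 22 mm across, 65 mm from the lever's pin, about 309 mm above the table, free above and on both x sides; pushed with 2 to 3 N. The pin lies 45 mm along press +x from the shaft, 252 mm above the table. From 0 to 1.0 the knob goes 62 mm along press +x, 8 mm higher midway.
- pawl_tip (a point): Tip of the brass pawl over the ratchet wheel (steel, 76 mm, 14 teeth): 239 mm above the table when in a tooth, up to 246 mm while it rides over a tooth, about 259 mm when sprung out clear of the wheel.
- ram: The hanging head: cork-faced plywood platen 116 mm across and 12 mm thick (the cork gives 0.5 mm under the head's weight), black iron weight on it, toothed steel ram; 1.8 to 2.8 kg in all. Origin in the middle of the platen's under face, 138 to 139 mm above the table at the start. Moves straight up and down by the crank only.
- blank: The glued-up bowl blank, four glued layers of dark and light wood, 116 mm at its widest, centred under the platen and standing on the press's round steel bed. Origin in the middle of its underside; own z up. The platen lands on its top face, 48 to 66 mm above the origin: the last ring is 10 to 28 mm thick, different each time and not measured.
- glue: Yellow glue bottle, 60 mm across, 150 mm high, beside the press. Bystander. Origin under its middle.
- spare_ring: Spare wooden ring, 110 mm across, 14 mm high, lying before the press. Bystander. Origin under its middle.
- glue_brush: Glue brush, 160 mm long, lying behind the press. Bystander. Origin under its middle.
- mallet: Round turned mallet standing on its head, 84 mm across, 215 mm high. Bystander. Origin under its middle.
- bowl: Turned bowl, 130 mm across, 50 mm high. Bystander. Origin under its middle.
- goblet: Small dark goblet, 52 mm across, 95 mm high. Bystander. Origin under its middle.
- gouge: Turning gouge with a wooden handle, 260 mm long, lying flat. Bystander. Origin under its middle.

How it is judged:
On the way, in this order (a step that is already met when the one before it is completed fails the run):
1. the release lever is thrown over while the pawl still holds the head up (value of joint lever above 0.85 rad and height (world z) of pawl_tip below 0.2465 m), for 0.1 s.
2. the pawl has sprung clear of the wheel with the head still held up (height (world z) of pawl_tip above 0.25 m and height (world z) of ram above 0.125 m), for 0.2 s.
3. the head rests on the blank while the hand is still on the crank's grip (contact force between ram and blank above 8 N and contact force between the fingers and crank_grip above 1 N), for 0.1 s.
At the end, for the whole second after the job is handed in: The platen lies on the blank (its face less than 68 mm above the blank's underside) and bears on it with more than 10 N of its own weight, the crank is still (under 0.05 rad/s), the release lever is still thrown over (above 0.85 rad) and the pawl stands clear of the wheel (tip above 250 mm) (contact force between ram and blank above 10 N and z of ram in the frame of blank below 0.068 m and velocity of joint crank between -0.05 and 0.05 rad/s and value of joint lever above 0.85 rad and height (world z) of pawl_tip above 0.25 m); the robot touches nothing.
It fails at once if the head is let run: the crank turns back faster than 2 rad/s (velocity of joint crank above 2 rad/s).
It fails at once if the head bumps or is forced onto the blank: more than 90 N between them (contact force between ram and blank above 90 N).
It fails at once if a bystander (glue, ring, brush, mallet, bowl, goblet, gouge) is shifted by more than 40 mm (distance of any of glue, spare_ring, glue_brush, mallet, bowl, goblet, gouge from where it was at the start of the episode above 0.04 m).
It also fails if it takes over 72 s, if anything falls off the work surface, if the arm or the gripper's body presses on something with over 40 N, if the wrist force passes 120 N, or if a joint passes its speed limit or range.

## Working session

There is one attempt and no reset: what is moved stays moved. The work goes in short steps, Python scripts to look and compute and a shell command to move; the robot and the scene stay as the last step left them, time stands still between calls to the robot, and variables do not carry over. Pictures are saved under pics/ and viewed, at most 10 in all, crops included, and the job is handed in when it is done.

```bash
ls; mkdir -p pics
python3 - <<'E'
from rig import monitor, snapshot
import cv2,numpy as np
np.set_printoptions(precision=4,suppress=True)
for n in("side","top"):
    s=snapshot(n);cv2.imwrite(f"pics/{n}0.png",s["frame"]);print(s["camera_matrix"],s["R"],s["t"],-s["R"].T@s["t"])
print(monitor.get_state())
E
```

```text
pics
[[352.1341   0.     257.456 ]
 [  0.     352.1341 194.2386]
 [  0.       0.       1.    ]] [[-0.9955 -0.0938  0.0156]
 [-0.0787  0.7196 -0.6899]
 [ 0.0535 -0.688  -0.7237]] [0.5866 0.1564 1.1957] [0.5322 0.7652 0.964 ]
[[437.4467   0.     259.6375]
 [  0.     437.4467 192.8085]
 [  0.       0.       1.    ]] [[ 0.024  -0.9997 -0.0003]
 [-0.9875 -0.0237 -0.156 ]
 [ 0.1559  0.0041 -0.9878]] [0.008  0.5863 1.3633] [0.3662 0.0164 1.4381]
{'time': 0.1, 'joint_pos': array([ 1.0546,  0.3134,  1.4984, -0.    ,  1.331 , -0.2234]), 'joint_vel': array([-0.0007, -0.0031, -0.0027, -0.0006, -0.0009,  0.0001]), 'tau': array([  0.0043, -41.2903, -26.014 ,  -0.0001,   0.0031,   0.    ]), 'tcp_pos': array([0.1514, 0.5024, 0.2308]), 'tcp_rot': array([-3.1404, -0.0002,  2.8488]), 'contact_force': array([ 0.0776, -0.3931, -0.2449]), 'ft_torque': array([0.0494, 0.0455, 0.0001]), 'grasp_force': 0.0, 'width': 0.08498343320711409}
```

View pics/side0.png

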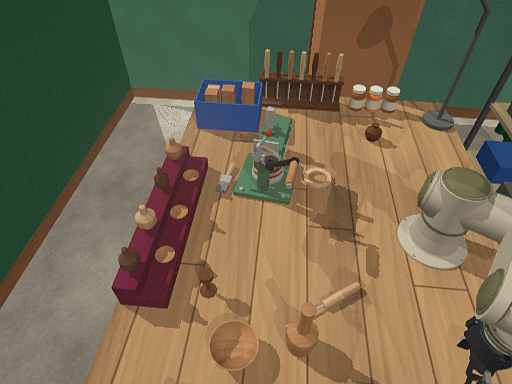

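View pics/top0.png

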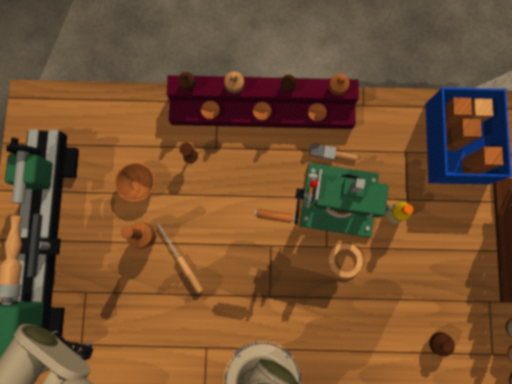

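Side view: the press is at about (268,165), with the grip at about (292,174) and the red knob at about (269,133). Top view: the grip is at about (273,215), the knob at about (314,183), and the ring at (345,260). Next I'll measure these by colour and take closer crops.

```bash
cat > h.py <<'E'
from rig import monitor, snapshot
import cv2,numpy as np
np.set_printoptions(precision=4,suppress=True)
def proj(s,X):
    c=np.atleast_2d(X)@s["R"].T+s["t"]; p=c@s["camera_matrix"].T
    return p[:,:2]/p[:,2:]
def ray(s,u,v):
    d=s["R"].T@np.linalg.solve(s["camera_matrix"],[u,v,1.]); return -s["R"].T@s["t"],d/np.linalg.norm(d)
def plane(s,u,v,z):
    o,d=ray(s,u,v); return o+d*(z-o[2])/d[2]
def tri(s1,p1,s2,p2):
    A=np.zeros((3,3));b=np.zeros(3);
    for s,p in((s1,p1),(s2,p2)):
        o,d=ray(s,*p);M=np.eye(3)-np.outer(d,d);A+=M;b+=M@o
    return np.linalg.solve(A,b)
def blobs(s,lo,hi,box,amin=5):
    hsv=cv2.cvtColor(s["frame"],cv2.COLOR_BGR2HSV);m=cv2.inRange(hsv,lo,hi)
    k=np.zeros_like(m);x0,y0,x1,y1=box;k[y0:y1,x0:x1]=255
    n,l,st,c=cv2.connectedComponentsWithStats(m&k)
    return [(st[i].tolist(),c[i]) for i in range(1,n) if st[i,4]>=amin],l
E
python3 - <<'E'
from h import *
t=snapshot("top");d=snapshot("side")
f=t["frame"][140:260,240:420];f2=d["frame"][95:215,200:350]
cv2.imwrite("pics/c1.png",np.hstack([cv2.resize(f2,None,fx=2.6,fy=2.6*1.0,interpolation=2),cv2.resize(f,None,fx=2.2,fy=2.6,interpolation=2)]))
for s,b in((t,(290,160,340,240)),(d,(240,110,300,160))):
    for h in((0,8),(172,180)):print("red",blobs(s,(h[0],150,60),(h[1],255,255),b)[0])
for s,b in((t,(290,150,400,245)),(d,(220,100,310,210))):print("green",[x for x in blobs(s,(60,70,40),(90,255,255),b,100)[0]])
E
```

```text
red [([310, 180, 8, 9, 52], array([313.4231, 183.4808]))]
red []
red [([265, 130, 7, 7, 34], array([268.2647, 132.8824]))]
red []
green [([301, 164, 86, 72, 3675], array([345.2737, 201.4797]))]
green [([266, 116, 25, 41, 468], array([280.312 , 131.1709])), ([234, 153, 37, 45, 497], array([247.3219, 178.3742]))]
```

View pics/c1.png

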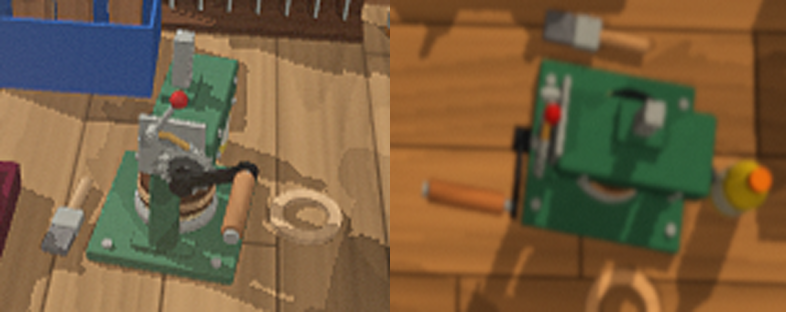

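```bash
cat > m.py <<'E'
from h import *
t=snapshot("top");d=snapshot("side")
K=tri(t,(313.5,183.5),d,(268.3,132.9));print("knob",K)
A=tri(t,(256,213),d,(289.2,185.4));B=tri(t,(293.6,220),d,(295,164));print("ends",A,B,np.linalg.norm(A-B),"yaw",np.arctan2(*(-(A-B)[:2]*[1,-1])))
for s,b,ex in((t,(245,200,297,232),"top"),(d,(270,140,310,195),"side")):
    bl,l=blobs(s,(4,90,90),(14,255,255),b,40)
    for st,c in bl:
        i=l[int(st[1]+st[3]/2),int(c[0])]
        ys,xs=np.nonzero(l==i) if i else ([0],[0])
        r=cv2.minAreaRect(np.c_[xs,ys].astype(np.float32));print(ex,st,c,cv2.boxPoints(r).ravel())
g=cv2.inRange(cv2.cvtColor(t["frame"],cv2.COLOR_BGR2HSV),(60,70,30),(90,255,255));g[:, :295]=0;g[:160]=0;g[245:]=0;g[:,400:]=0
ys,xs=np.nonzero(g);h=cv2.convexHull(np.c_[xs,ys].astype(np.int32));h=cv2.approxPolyDP(h,2,True)[:,0];print([ (p.tolist(),plane(t,*p,0.015)[:2]) for p in h])
E
python3 m.py
```

```text
knob [ 0.572  -0.1193  0.3106]
ends [0.4979 0.0301 0.2391] [ 0.4821 -0.0742  0.2319] 0.10579328528470824 yaw -0.15022422355592485
top [245, 200, 52, 32, 1278] [270.1362 216.1213] [245. 200. 296. 200. 296. 231. 245. 231.]
side [285, 160, 13, 26, 181] [291.5525 172.4309] [284.5294 183.8823 290.7059 159.1765 298.7059 161.1765 292.5294 185.8823]
[([386, 186], array([ 0.6235, -0.3942])), ([384, 212], array([ 0.537 , -0.3859])), ([369, 235], array([ 0.4608, -0.3357])), ([301, 224], array([ 0.4912, -0.1149])), ([310, 164], array([ 0.6918, -0.143 ])), ([374, 174], array([ 0.663 , -0.3553]))]
```

Yaw is about -0.14 from the foot edges and grip, and the origin is about (0.563,-0.091). I'll add a helper that converts world targets into tool shifts.

```bash
cat > go.py <<'E'
import sys,numpy as np
from scipy.spatial.transform import Rotation as Ro
from rig import monitor
np.set_printoptions(precision=3,suppress=True)
O=np.array([.563,-.091,0]);Y=-.14
def show(*targets,yaw=1.431):   # targets in press coords (m)
    s=monitor.get_state();R=Ro.from_euler("xyz",s["tcp_rot"])
    print("rot",(R.inv()*Ro.from_euler("xyz",[np.pi,0,yaw])).as_rotvec())
    P=Ro.from_euler("z",Y)
    print("now own",P.inv().apply(s["tcp_pos"]-O),"F own",P.inv().apply(s["contact_force"]),"w",s["width"],"g",s["grasp_force"],"t",s["time"])
    for t in targets:print(t,"cm",100*R.inv().apply(P.apply(t)+O-s["tcp_pos"]))
if __name__=="__main__":show(*[eval(a) for a in sys.argv[1:]])
E
python3 go.py "(-.04,-.027,.37)"
```

```text
rot [-0.     0.     1.418]
now own [-0.49   0.53   0.231] F own [-0.312  0.123 -0.511] w 0.08564976760996759 g 0.0 t 0.3
(-0.04, -0.027, 0.37) cm [-52.988 -48.239 -13.873]
```

```bash
python3 -m pendant '0 0 0 0 0 -7 1;0 0 0 0 0 -13.9 1;0 0 0 0 0 -13.9 1;0 0 0.2 -8 -7 -13.9 1;0 0 0.4 -16 -14.5 -13.9 1;0 0 0.6 -22 -20 -13.9 1;0 0 0.8 -28 -25.5 -13.9 1;0 0 1 -34 -31 -13.9 1;0 0 1.2 -40 -36.4 -13.9 1;0 0 1.4 -46 -42 -13.9 1'; python3 go.py "(-.04,-.027,.37)"
```

```text
time: 1.55
tcp_pos: [0.3766, 0.1253, 0.3697]
tcp_rot: [-3.141, -0.0, 1.53]
contact_force: [0.4, 0.9, 0.3]
width: -0.0003
grasp_force: 0.0
rot [-0.001  0.     0.099]
now own [-0.215  0.188  0.37 ] F own [0.317 0.958 0.287] w -0.00027121838900505385 g 0.0 t 1.55
(-0.04, -0.027, 0.37) cm [-23.143  15.254  -0.047]
```

```bash
python3 -m pendant '0 0 0.099 -6 4 0 1;0 0 0.099 -12 8 0 1;0 0 0.099 -18 12 0 1;0 0 0.099 -23.1 15.3 0 1;0 0 0.099 -23.1 15.3 0 1;0 0 0.099 -23.1 15.3 0 1;0 0 0.099 -23.1 15.3 0 1;0 0 0.099 -23.1 15.3 0 1'; python3 go.py "(-.04,-.027,.302)";python3 - <<'E'
from h import *
t=snapshot("top");d=snapshot("side")
a=cv2.resize(d["frame"][70:220,180:350],None,fx=2.3,fy=2.3,interpolation=2);b=cv2.resize(t["frame"][130:280,230:400],None,fx=2.3,fy=2.3,interpolation=2)
cv2.imwrite("pics/c2.png",np.hstack([a,b]))
from rig import monitor
p=monitor.get_state()["tcp_pos"];print(proj(t,p),proj(d,p))
E
```

```text
time: 2.55
tcp_pos: [0.5208, -0.1079, 0.3706]
tcp_rot: [3.141, 0.0, 1.439]
contact_force: [-0.3, 0.5, -0.2]
width: -0.0001
grasp_force: 0.0
rot [0.    0.    0.008]
now own [-0.039 -0.023  0.371] F own [-0.341  0.438 -0.221] w -5.6393111258869976e-05 g 0.0 t 2.55
(-0.04, -0.027, 0.302) cm [-0.44  -0.062  6.858]
[[311.7877 199.5542]] [[286.1703 119.6384]]
```

View pics/c2.png

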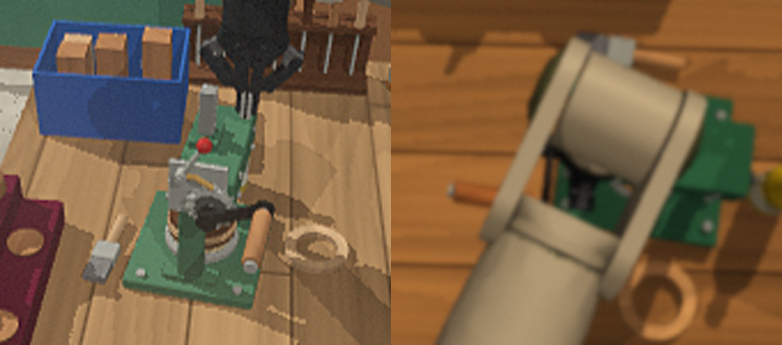

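The fingertips show at about (286,119), as predicted, short of the knob at (268,133). I'll lower and push.

```bash
python3 -m pendant '0 0 0 -0.4 0 3 1;0 0 0 -0.4 0 6.9 1;0 0 0 -0.4 0 6.9 1;0 0 0 -0.4 1.5 6.9 1;0 0 0 -0.4 3 6.9 1;0 0 0 -0.4 4 6.9 1;0 0 0 -0.4 5 6.8 1;0 0 0 -0.4 6 6.6 1;0 0 0 -0.4 7 6.5 1;0 0 0 -0.4 7 6.5 1'; python3 go.py "(.051,-.027,.302)"
python3 - <<'E'
from h import *
d=snapshot("side");print(blobs(d,(0,150,60),(8,255,255),(230,100,310,170))[0])
E
```

```text
time: 3.9
tcp_pos: [0.5905, -0.1221, 0.307]
tcp_rot: [3.139, 0.001, 1.438]
contact_force: [-0.6, 0.1, -0.6]
width: 0.0001
grasp_force: 0.0
rot [0.002 0.001 0.007]
now own [ 0.032 -0.027  0.307] F own [-0.589  0.033 -0.583] w 9.20129055912675e-05 g 0.0 t 3.9
(0.051, -0.027, 0.302) cm [-0.019  1.941  0.51 ]
[([252, 126, 6, 7, 33], array([254.7576, 129.0909]))]
```

```bash
python3 -m pendant '0 0 0 0 0.8 0.2 1;0 0 0 0 1.6 0.4 1;0 0 0 0 2 0.5 1;0 0 0 0 2.3 0.5 1;0 0 0 0 2.3 0.5 1'; python3 go.py "(.051,-.027,.302)"
python3 - <<'E'
from h import *
from go import O,Y
d=snapshot("side");print(blobs(d,(0,150,60),(8,255,255),(230,100,310,170))[0])
c,s=np.cos(Y),np.sin(Y)
for q in(0,.6,.8,.9,1.):
  x=.045+.065*np.sin(q-.5);z=.252+.065*np.cos(q-.5)
  print(q,proj(d,O+[c*x+s*.027,s*x-c*.027,z]))
E
```

```text
time: 4.58
tcp_pos: [0.6117, -0.1251, 0.2998]
tcp_rot: [-3.137, -0.0, 1.437]
contact_force: [-9.2, -0.0, 1.7]
width: -0.0001
grasp_force: 4.8
rot [-0.005 -0.     0.006]
now own [ 0.053 -0.027  0.3  ] F own [-9.073 -1.289  1.727] w -9.027334789935746e-05 g 4.830514490604401 t 4.575
(0.051, -0.027, 0.302) cm [-0.002 -0.202 -0.214]
[([246, 127, 6, 7, 31], array([248.516, 130.194]))]
0 [[267.937 133.214]]
0.6 [[256.091 129.332]]
0.8 [[252.081 129.398]]
0.9 [[250.167 129.693]]
1.0 [[248.341 130.156]]
```

The lever is at its stop (about 1.0). Next I'll retreat, go up and over the grip, and open.

```bash
python3 -m pendant '0 0 0 0 -1.5 0 1;0 0 0 0 -3 0 1;0 0 0 0 -3 -3 1;0 0 0 0 -3 -7 1;0 0 0 0 -3 -7 -1;0 0 0 -3 -6 -7 -1;0 0 0 -3 -6 -7 -1'; python3 go.py "(-.08,.064,.35)" "(-.08,.064,.217)"
```

```text
time: 5.5
tcp_pos: [0.5482, -0.1481, 0.3696]
tcp_rot: [-3.141, -0.0, 1.435]
contact_force: [0.8, 0.7, 0.1]
width: 0.0544
grasp_force: 0.0
rot [-0.001 -0.     0.004]
now own [-0.007 -0.059  0.37 ] F own [0.744 0.779 0.064] w 0.054415933264227376 g 0.0 t 5.5
(-0.08, 0.064, 0.35) cm [12.288 -7.276  1.97 ]
(-0.08, 0.064, 0.217) cm [12.287 -7.262 15.27 ]
```

```bash
python3 -m pendant '0 0 0 5 -3 0 -1;0 0 0 9 -5 0 -1;0 0 0 12.3 -7.3 0 -1;0 0 0 12.3 -7.3 2 -1;0 0 0 12.3 -7.3 5 -1;0 0 0 12.3 -7.3 5 -1;0 0 0 12.3 -7.3 5 -1'; python3 go.py "(-.08,.064,.217)"
python3 - <<'E'
from h import *
t=snapshot("top");d=snapshot("side")
a=cv2.resize(d["frame"][70:220,180:350],None,fx=2.3,fy=2.3,interpolation=2);b=cv2.resize(t["frame"][130:280,230:400],None,fx=2.3,fy=2.3,interpolation=2)
cv2.imwrite("pics/c3.png",np.hstack([a,b]))
E
```

```text
time: 6.38
tcp_pos: [0.4938, -0.0153, 0.3211]
tcp_rot: [3.14, 0.0, 1.437]
contact_force: [-0.3, 0.5, -0.1]
width: 0.0853
grasp_force: 0.0
rot [0.001 0.    0.006]
now own [-0.079  0.065  0.321] F own [-0.391  0.402 -0.067] w 0.08533265251683571 g 0.0 t 6.375
(-0.08, 0.064, 0.217) cm [-0.129 -0.105 10.413]
```

View pics/c3.png

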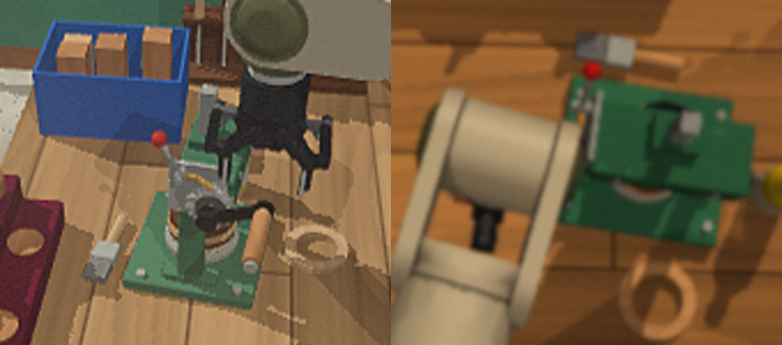

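The lever is thrown (knob at about side px (249,130)), and the open fingers are above and either side of the grip at about (292,174). I'll descend and close.

```bash
python3 -m pendant '0 0 0 -0.1 -0.1 4 -1;0 0 0 -0.1 -0.1 8 -1;0 0 0 -0.1 -0.1 10.4 -1;0 0 0 -0.1 -0.1 10.4 -1;0 0 0 -0.1 -0.1 10.4 0.3;0 0 0 -0.1 -0.1 10.4 0.5;0 0 0 -0.1 -0.1 10.4 0.5;0 0 0 -0.1 -0.1 10.4 0.5'; python3 go.py "(-.08,.064,.217)"
```

```text
time: 7.48
tcp_pos: [0.4932, -0.0164, 0.2171]
tcp_rot: [3.138, 0.0, 1.437]
contact_force: [4.1, -0.6, 1.8]
width: 0.024
grasp_force: 58.7
rot [0.003 0.    0.006]
now own [-0.08   0.064  0.217] F own [4.166 0.017 1.768] w 0.024036004693410367 g 58.677054047584534 t 7.475
(-0.08, 0.064, 0.217) cm [-0.009 -0.047  0.006]
```

```bash
python3 -m pendant '0 0 0 0 -0.05 0.2 0.5;0 0 0 0 -0.12 0.4 0.5;0 0 0 0 -0.2 0.6 0.5;0 0 0 0 -0.25 0.8 0.5;0 0 0 0 -0.31 1.0 0.5;0 0 0 0 -0.35 1.2 0.5;0 0 0 0 -0.4 1.4 0.5;0 0 0 0 -0.44 1.6 0.5;0 0 0 0 -0.44 1.6 0.5'; python3 go.py
python3 - <<'E'
from h import *
d=snapshot("side")
cv2.imwrite("pics/c4.png",cv2.resize(d["frame"][105:185,230:320],None,fx=6,fy=6,interpolation=2))
E
```

```text
time: 8.6
tcp_pos: [0.4885, -0.0158, 0.2005]
tcp_rot: [3.14, 0.0, 1.437]
contact_force: [6.1, -1.3, 2.3]
width: 0.0245
grasp_force: 58.8
rot [0.002 0.    0.006]
now own [-0.084  0.064  0.2  ] F own [ 6.178 -0.452  2.299] w 0.024528966263928347 g 58.78591060638428 t 8.6
```

View pics/c4.png

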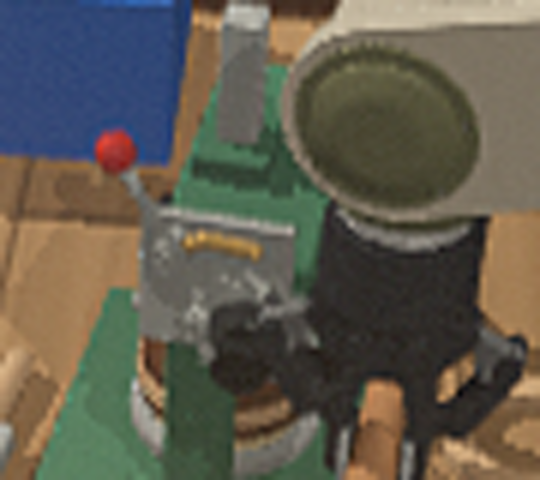

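The lever is over. The brass pawl now lies almost level, ending at about side px (273,147); before, its tip was at about (275,152). I'll check that numerically.

Run:
```python
from h import *
from go import O,Y
d=snapshot("side")
def f(im):
    m=cv2.inRange(cv2.cvtColor(im,cv2.COLOR_BGR2HSV),(15,110,110),(30,255,255));ys,xs=np.nonzero(m[135:158,255:282]);xs+=255;ys+=135
    print(len(xs),[(x,ys[xs==x].mean().round(1)) for x in sorted(set(xs))])
f(cv2.imread("pics/side0.png"));f(d["frame"])
c,s=np.cos(Y),np.sin(Y)
for x in(0,.02):print([proj(d,O+[c*x+s*.027,s*x-c*.027,z]).round(1).tolist() for z in(.239,.246,.259)])
```

```text
35 [(np.int64(255), np.float64(135.0)), (np.int64(256), np.float64(137.5)), (np.int64(257), np.float64(135.0)), (np.int64(258), np.float64(137.0)), (np.int64(261), np.float64(146.5)), (np.int64(262), np.float64(146.5)), (np.int64(263), np.float64(146.5)), (np.int64(264), np.float64(146.5)), (np.int64(265), np.float64(147.0)), (np.int64(266), np.float64(148.0)), (np.int64(267), np.float64(148.5)), (np.int64(268), np.float64(149.0)), (np.int64(269), np.float64(149.5)), (np.int64(270), np.float64(150.0)), (np.int64(271), np.float64(151.0)), (np.int64(272), np.float64(151.0))]
38 [(np.int64(255), np.float64(136.0)), (np.int64(256), np.float64(135.5)), (np.int64(257), np.float64(135.5)), (np.int64(260), np.float64(145.0)), (np.int64(261), np.float64(145.0)), (np.int64(262), np.float64(144.5)), (np.int64(263), np.float64(144.5)), (np.int64(264), np.float64(144.5)), (np.int64(265), np.float64(145.0)), (np.int64(266), np.float64(145.0)), (np.int64(267), np.float64(145.5)), (np.int64(268), np.float64(145.5)), (np.int64(269), np.float64(145.5)), (np.int64(270), np.float64(146.0)), (np.int64(271), np.float64(146.0)), (np.int64(272), np.float64(146.5)), (np.int64(273), np.float64(146.0))]
[[[271.3, 151.6]], [[271.4, 149.9]], [[271.6, 146.7]]]
[[[265.3, 150.6]], [[265.3, 148.9]], [[265.5, 145.7]]]
```

The pawl is clear: its tip is at row 146, which corresponds to about 259 mm. Next I'll compute the circle points for letting the head down.

```bash
cat > arc.py <<'E'
import sys,numpy as np
a,st,n=map(float,sys.argv[1:4]);r=8.5
for k in range(1,int(n)+1):
    b=a+st*k;print(f"phi {b:.2f}: y {r*(np.cos(a)-np.cos(b)):.2f} z {-r*(np.sin(b)-np.sin(a)):.2f}")
E
python3 arc.py .17 .05 10
cat > chk.py <<'E'
# exit 1 when the tangential pull has dropped (landed) or forces look off
import sys,numpy as np
from go import *
s=monitor.get_state();P=Ro.from_euler("z",Y).inv();p=P.apply(s["tcp_pos"]-O);F=P.apply(s["contact_force"])
f=np.arctan2(p[2]+.019-.205,-p[0]);t=np.array([np.sin(f),np.cos(f)]);n=np.array([-np.cos(f),np.sin(f)]);G=F[[0,2]]
print("phi %.3f r %.4f y %.4f Ft %.2f Fr %.2f Fy %.2f w %.4f g %.1f t %.2f"%(f,np.hypot(p[0],p[2]+.019-.205),p[1],G@t,G@n,F[1],s["width"],s["grasp_force"],s["time"]))
sys.exit(int(len(sys.argv)>1 and G@t<float(sys.argv[1])))
E
python3 chk.py
```

```text
phi 0.22: y 0.08 z -0.42
phi 0.27: y 0.19 z -0.83
phi 0.32: y 0.31 z -1.24
phi 0.37: y 0.45 z -1.64
phi 0.42: y 0.62 z -2.03
phi 0.47: y 0.80 z -2.41
phi 0.52: y 1.00 z -2.79
phi 0.57: y 1.22 z -3.15
phi 0.62: y 1.46 z -3.50
phi 0.67: y 1.71 z -3.84
phi 0.171 r 0.0855 y 0.0640 Ft 4.05 Fr -6.16 Fy 0.00 w 0.0243 g 58.8 t 8.70
```

```bash
python3 -m pendant '0 0 0 0 0.08 -0.42 0.5;0 0 0 0 0.19 -0.83 0.5;0 0 0 0 0.31 -1.24 0.5;0 0 0 0 0.45 -1.64 0.5;0 0 0 0 0.62 -2.03 0.5;0 0 0 0 0.8 -2.41 0.5;0 0 0 0 1 -2.79 0.5;0 0 0 0 1.22 -3.15 0.5;0 0 0 0 1.46 -3.5 0.5;0 0 0 0 1.71 -3.84 0.5'; python3 chk.py; python3 arc.py .67 .05 10
```

```text
time: 9.95
tcp_pos: [0.5053, -0.0181, 0.2385]
tcp_rot: [3.14, 0.0, 1.437]
contact_force: [7.2, -0.9, -3.0]
width: 0.0242
grasp_force: 58.8
phi 0.663 r 0.0854 y 0.0641 Ft 2.13 Fr -7.56 Fy 0.14 w 0.0242 g 58.8 t 9.95
phi 0.72: y 0.27 z -0.33
phi 0.77: y 0.56 z -0.64
phi 0.82: y 0.86 z -0.94
phi 0.87: y 1.18 z -1.22
phi 0.92: y 1.51 z -1.48
phi 0.97: y 1.86 z -1.73
phi 1.02: y 2.21 z -1.96
phi 1.07: y 2.58 z -2.18
phi 1.12: y 2.96 z -2.37
phi 1.17: y 3.35 z -2.55
```

```bash
python3 -m pendant '0 0 0 0 0.27 -0.33 0.5;0 0 0 0 0.56 -0.64 0.5;0 0 0 0 0.86 -0.94 0.5;0 0 0 0 1.18 -1.22 0.5;0 0 0 0 1.51 -1.48 0.5;0 0 0 0 1.86 -1.73 0.5;0 0 0 0 2.21 -1.96 0.5;0 0 0 0 2.58 -2.18 0.5;0 0 0 0 2.96 -2.37 0.5;0 0 0 0 3.35 -2.55 0.5'; python3 chk.py; python3 arc.py 1.17 .04 5;python3 arc.py 1.37 .04 3;python3 arc.py 1.49 .04 3;python3 arc.py 1.61 .04 3
```

```text
time: 11.2
tcp_pos: [0.5381, -0.0225, 0.2639]
tcp_rot: [-3.141, 0.0, 1.437]
contact_force: [4.3, -1.7, -3.0]
width: 0.0246
grasp_force: 58.9
phi 1.157 r 0.0850 y 0.0644 Ft 2.96 Fr -4.55 Fy -1.09 w 0.0246 g 58.9 t 11.20
phi 1.21: y 0.32 z -0.13
phi 1.25: y 0.64 z -0.24
phi 1.29: y 0.96 z -0.34
phi 1.33: y 1.29 z -0.43
phi 1.37: y 1.62 z -0.50
phi 1.41: y 0.33 z -0.06
phi 1.45: y 0.67 z -0.11
phi 1.49: y 1.01 z -0.14
phi 1.53: y 0.34 z -0.02
phi 1.57: y 0.68 z -0.03
phi 1.61: y 1.02 z -0.02
phi 1.65: y 0.34 z 0.02
phi 1.69: y 0.68 z 0.05
phi 1.73: y 1.01 z 0.10
```

```bash
q(){ grep -q zz /dev/null; }; 
python3 -m pendant '0 0 0 0 0.32 -0.13 0.5;0 0 0 0 0.64 -0.24 0.5;0 0 0 0 0.96 -0.34 0.5;0 0 0 0 1.29 -0.43 0.5;0 0 0 0 1.62 -0.5 0.5' >/dev/null; python3 chk.py 0.5 && python3 -m pendant '0 0 0 0 0.33 -0.06 0.5;0 0 0 0 0.67 -0.11 0.5;0 0 0 0 1.01 -0.14 0.5' >/dev/null && python3 chk.py 0.5 && python3 -m pendant '0 0 0 0 0.34 -0.02 0.5;0 0 0 0 0.68 -0.03 0.5' >/dev/null && python3 chk.py 0.5; python3 arc.py 1.57 .03 2;python3 arc.py 1.63 .03 2;python3 arc.py 1.69 .03 2;python3 arc.py 1.75 .03 2
```

```text
phi 1.357 r 0.0849 y 0.0645 Ft 4.94 Fr -4.75 Fy -1.34 w 0.0243 g 58.9 t 11.82
phi 1.478 r 0.0849 y 0.0645 Ft 4.54 Fr -4.65 Fy -1.43 w 0.0243 g 58.9 t 12.20
phi 1.558 r 0.0848 y 0.0646 Ft 3.42 Fr -4.38 Fy -3.38 w 0.0243 g 58.9 t 12.45
phi 1.60: y 0.25 z 0.00
phi 1.63: y 0.51 z 0.01
phi 1.66: y 0.25 z 0.02
phi 1.69: y 0.51 z 0.05
phi 1.72: y 0.25 z 0.03
phi 1.75: y 0.50 z 0.08
phi 1.78: y 0.25 z 0.05
phi 1.81: y 0.50 z 0.11
```

```bash
python3 -m pendant '0 0 0 0 0.25 0 0.5;0 0 0 0 0.51 0.01 0.5' >/dev/null; python3 chk.py 1 && python3 -m pendant '0 0 0 0 0.25 0.02 0.5;0 0 0 0 0.51 0.05 0.5' >/dev/null && python3 chk.py 1 && python3 -m pendant '0 0 0 0 0.25 0.03 0.5;0 0 0 0 0.5 0.08 0.5' >/dev/null && python3 chk.py 1 && python3 -m pendant '0 0 0 0 0.25 0.05 0.5;0 0 0 0 0.5 0.11 0.5' >/dev/null && python3 chk.py 1;for a in 1.81 1.87 1.93 1.99 2.05 2.11; do python3 arc.py $a .03 2;done
```

```text
phi 1.618 r 0.0848 y 0.0646 Ft 3.83 Fr -3.33 Fy -2.56 w 0.0243 g 58.9 t 12.70
phi 1.678 r 0.0847 y 0.0647 Ft 4.60 Fr -2.74 Fy -3.58 w 0.0243 g 59.0 t 12.95
phi 1.738 r 0.0846 y 0.0647 Ft 4.68 Fr -2.93 Fy -2.59 w 0.0240 g 59.0 t 13.20
phi 1.799 r 0.0846 y 0.0648 Ft 4.82 Fr -2.51 Fy -2.66 w 0.0242 g 59.0 t 13.45
phi 1.84: y 0.25 z 0.06
phi 1.87: y 0.49 z 0.14
phi 1.90: y 0.24 z 0.08
phi 1.93: y 0.48 z 0.16
phi 1.96: y 0.24 z 0.09
phi 1.99: y 0.47 z 0.19
phi 2.02: y 0.23 z 0.11
phi 2.05: y 0.46 z 0.22
phi 2.08: y 0.22 z 0.12
phi 2.11: y 0.45 z 0.25
phi 2.14: y 0.22 z 0.13
phi 2.17: y 0.43 z 0.27
```

```bash
python3 -m pendant '0 0 0 -0.02 0.25 0.06 0.5;0 0 0 -0.04 0.49 0.14 0.5' >/dev/null; python3 chk.py 1 && python3 -m pendant '0 0 0 0 0.24 0.08 0.5;0 0 0 0 0.48 0.16 0.5' >/dev/null && python3 chk.py 1 && python3 -m pendant '0 0 0 0 0.24 0.09 0.5;0 0 0 0 0.47 0.19 0.5' >/dev/null && python3 chk.py 1 && python3 -m pendant '0 0 0 0 0.23 0.11 0.5;0 0 0 0 0.46 0.22 0.5' >/dev/null && python3 chk.py 1 && python3 -m pendant '0 0 0 0 0.22 0.12 0.5;0 0 0 0 0.45 0.25 0.5' >/dev/null && python3 chk.py 1 && python3 -m pendant '0 0 0 0 0.22 0.13 0.5;0 0 0 0 0.43 0.27 0.5' >/dev/null && python3 chk.py 1; for a in 2.17 2.23 2.29 2.35 2.41 2.47 2.53; do python3 arc.py $a .03 2;done
```

```text
phi 1.860 r 0.0846 y 0.0647 Ft 4.67 Fr -0.85 Fy -0.11 w 0.0246 g 59.0 t 13.70
phi 1.919 r 0.0846 y 0.0647 Ft 4.39 Fr 0.91 Fy 0.36 w 0.0242 g 59.0 t 13.95
phi 1.980 r 0.0846 y 0.0647 Ft 4.52 Fr 2.06 Fy 0.90 w 0.0245 g 59.1 t 14.20
phi 2.040 r 0.0846 y 0.0647 Ft 4.93 Fr 1.56 Fy 0.65 w 0.0243 g 59.0 t 14.45
phi 2.101 r 0.0845 y 0.0648 Ft 5.65 Fr 1.85 Fy 1.40 w 0.0241 g 59.1 t 14.70
phi 2.162 r 0.0845 y 0.0648 Ft 5.60 Fr 1.44 Fy 0.79 w 0.0241 g 59.1 t 14.95
phi 2.20: y 0.21 z 0.15
phi 2.23: y 0.41 z 0.30
phi 2.26: y 0.20 z 0.16
phi 2.29: y 0.39 z 0.32
phi 2.32: y 0.19 z 0.17
phi 2.35: y 0.37 z 0.35
phi 2.38: y 0.18 z 0.18
phi 2.41: y 0.35 z 0.37
phi 2.44: y 0.17 z 0.19
phi 2.47: y 0.33 z 0.39
phi 2.50: y 0.16 z 0.20
phi 2.53: y 0.31 z 0.41
phi 2.56: y 0.14 z 0.21
phi 2.59: y 0.28 z 0.43
```

```bash
python3 -m pendant '0 0 0 0 0.21 0.15 0.5;0 0 0 0 0.41 0.3 0.5' >/dev/null; python3 chk.py 1.5 && python3 -m pendant '0 0 0 0 0.2 0.16 0.5;0 0 0 0 0.39 0.32 0.5' >/dev/null && python3 chk.py 1.5 && python3 -m pendant '0 0 0 0 0.19 0.17 0.5;0 0 0 0 0.37 0.35 0.5' >/dev/null && python3 chk.py 1.5 && python3 -m pendant '0 0 0 0 0.18 0.18 0.5;0 0 0 0 0.35 0.37 0.5' >/dev/null && python3 chk.py 1.5 && python3 -m pendant '0 0 0 0 0.17 0.19 0.5;0 0 0 0 0.33 0.39 0.5' >/dev/null && python3 chk.py 1.5 && python3 -m pendant '0 0 0 0 0.16 0.2 0.5;0 0 0 0 0.31 0.41 0.5' >/dev/null && python3 chk.py 1.5; for a in  2.53 2.59 2.65 2.71 2.77 2.83 2.89 2.95; do python3 arc.py $a .03 2;done
```

```text
phi 2.223 r 0.0845 y 0.0648 Ft 6.09 Fr 2.91 Fy 1.00 w 0.0240 g 59.1 t 15.20
phi 2.282 r 0.0844 y 0.0649 Ft 5.02 Fr 2.42 Fy 1.03 w 0.0245 g 59.1 t 15.45
phi 2.343 r 0.0844 y 0.0648 Ft 5.29 Fr 3.92 Fy 0.86 w 0.0245 g 59.1 t 15.70
phi 2.404 r 0.0844 y 0.0649 Ft 5.60 Fr 4.73 Fy 1.52 w 0.0242 g 59.1 t 15.95
phi 2.465 r 0.0844 y 0.0649 Ft 4.97 Fr 4.21 Fy 1.47 w 0.0243 g 59.1 t 16.20
phi 2.510 r 0.0844 y 0.0649 Ft -13.66 Fr 2.30 Fy 0.33 w 0.0244 g 60.4 t 16.45
phi 2.56: y 0.14 z 0.21
phi 2.59: y 0.28 z 0.43
phi 2.62: y 0.13 z 0.22
phi 2.65: y 0.25 z 0.44
phi 2.68: y 0.12 z 0.23
phi 2.71: y 0.23 z 0.46
phi 2.74: y 0.10 z 0.23
phi 2.77: y 0.20 z 0.47
phi 2.80: y 0.09 z 0.24
phi 2.83: y 0.17 z 0.48
phi 2.86: y 0.07 z 0.24
phi 2.89: y 0.14 z 0.49
phi 2.92: y 0.06 z 0.25
phi 2.95: y 0.11 z 0.50
phi 2.98: y 0.04 z 0.25
phi 3.01: y 0.08 z 0.50
```

The head has landed with a little over-push. I'll ease back about 1 mm and hold.

```bash
python3 -m pendant '0 0 0 0 -0.05 -0.07 0.5;0 0 0 0 -0.05 -0.07 0.5' >/dev/null; python3 chk.py
```

```text
phi 2.503 r 0.0844 y 0.0649 Ft -5.24 Fr 4.26 Fy 1.64 w 0.0243 g 59.8 t 16.70
```

```bash
python3 -m pendant '0 0 0 0 -0.02 -0.03 0.5;0 0 0 0 -0.02 -0.03 0.5;0 0 0 0 -0.02 -0.03 0.5' >/dev/null; python3 chk.py;  python3 - <<'E'
from h import *
d=snapshot("side")
cv2.imwrite("pics/c5.png",cv2.resize(d["frame"][105:205,220:320],None,fx=6,fy=6,interpolation=2))
E
```

```text
phi 2.502 r 0.0844 y 0.0649 Ft -4.03 Fr 4.60 Fy 1.68 w 0.0244 g 59.8 t 17.07
```

View pics/c5.png

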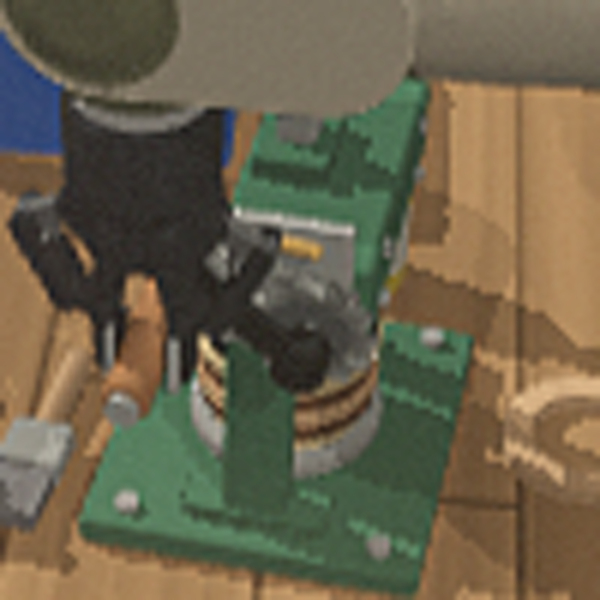

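The grip is held at about side px (243,164), and the pawl is still up at about (270,146). The Ft sign change shows the head is resting on the blank. Now I'll let go and lift straight away.

```bash
python3 -m pendant '0 0 0 0 0 0 0.2;0 0 0 0 0 0 -0.4;0 0 0 0 0 0 -1;0 0 0 0 0 0 -1;0 0 0 0 0 0 -1;0 0 0 0 0 -2 -1;0 0 0 0 0 -5 -1;0 0 0 0 0 -9 -1;0 0 0 0 0 -13 -1;0 0 0 0 0 -13 -1'; python3 -m pendant '0 0 0 3 -6 0 -1;0 0 0 6 -12 0 -1;0 0 0 9 -17 0 -1;0 0 0 12 -20 0 -1;0 0 0 12 -20 0 -1;0 0 0 12 -20 0 -1'
python3 - <<'E'
from h import *
t=snapshot("top");d=snapshot("side")
a=cv2.resize(d["frame"][85:215,200:330],None,fx=3,fy=3,interpolation=2);b=cv2.resize(t["frame"][150:280,250:380],None,fx=3,fy=3,interpolation=2)
cv2.imwrite("pics/c6.png",np.hstack([a,b]));print(blobs(d,(0,150,60),(8,255,255),(230,100,310,170))[0])
E
```

```text
time: 18.38
tcp_pos: [0.6395, -0.0364, 0.369]
tcp_rot: [3.135, 0.001, 1.437]
contact_force: [-0.3, 0.2, -0.9]
width: 0.0855
grasp_force: 0.0
time: 19.12
tcp_pos: [0.457, 0.1089, 0.3651]
tcp_rot: [-3.141, 0.0, 1.437]
contact_force: [-0.1, 0.1, 0.2]
width: 0.0855
grasp_force: 0.0
[([246, 127, 6, 7, 32], array([248.7188, 130.    ]))]
```

View pics/c6.png

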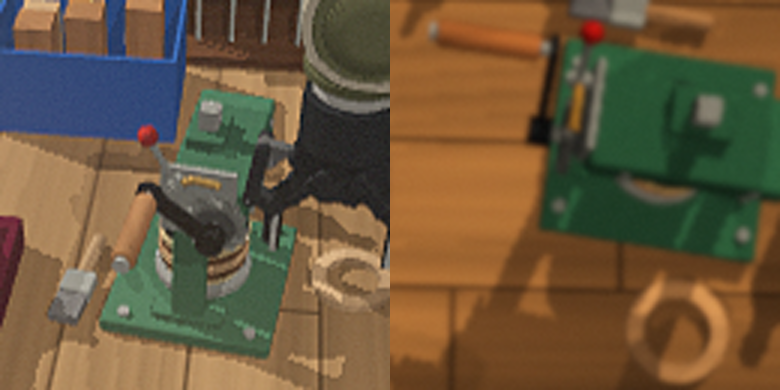

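The knob is still at (248.7,130), so the lever is still thrown. The pawl is raised at about (267,145), the crank is at rest on the far side, the bystanders are in place and the robot is clear.

```bash
python3 -c "
from rig import ticket
print(ticket.hand_in())"
```

```text
the job is handed in; nothing more can be done
None
```

I handed the job in: the lever is thrown over, the pawl is clear, and the head is resting on the blank with the grip released. It landed about 2.1 rad round, with a brief over-push that I put at about 75 N against the 90 N limit before I eased it back. No verdict came back at hand-in.

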